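# Close the socket case

### The job

Close up the socket case: first push its upright bit flap down flat into the tray, then swing the cover fully shut over it and take the hand clear. Only push with the fingertips or the outside of the fingers: do not pinch the flap or the cover, do not lift or shove the case, do not slam the cover, leave the sockets in the tray and leave the things lying around it where they are.

Things in the scene. Friction and masses are not known exactly. Their poses are not given: they have to be found in the camera images.
- case: the open plastic socket case, about 3.5 kg, standing loose on the table: a tray 200 mm (its x) by 270 mm (its y) and 65 mm high, walls and floor 5 mm. Pushed with more than some 10 N it may slide. Origin: centre of its underside. Its x axis points from the wall beside the flap to the wall that carries the cover's hinge, z is up.
- flap (a joint): angle of the bit flap, rad: 0 folded down flat inside the tray, 1.57 upright; it starts nearly upright (1.35 to 1.55; stop at 1.62). It folds only towards the case's +x, towards the cover's hinge. A stiff hinge: it stays where it is left, and turning it takes about 0.1 N m.
- flap_hinge (a point): middle of the flap's hinge pin (along the case's y), at (-78, 0, 45) mm in the case. The flap is a panel 90 mm long from the pin to its free edge and 110 mm wide. Its working face, 4 mm from the pin's axis, looks up when it is folded and to the case's -x when it is upright; folded, that face lies 49 mm above the table, 16 mm below the tray's rim.
- flap_edge (a point): middle of the flap's free edge, on its working face, 90 mm from the hinge pin.
- flap_plate: the flap's bare aluminium plate, 90 x 110 x 4 mm, whose outer surface is the working face, the side to push. Origin on the hinge pin; it turns with the flap.
- flap_strip: the black strip with driver bits on the flap's other side (towards the cover's hinge when upright, underneath when folded), 22 x 90 x 8 mm, with its middle 45 mm from the pin. Origin on the hinge pin; it turns with the flap. Plate and strip pressed between the fingers together count as pinching the flap.
- cover (a joint): angle of the case's cover, rad: 0 shut on the rim, 1.57 upright; it starts upright or leaning a little outwards (1.55 to 1.85; stop at 1.95). A stiff hinge: it stays where it is left, and turning it shut takes up to about 0.7 N m. An upright flap is in its way.
- cover_hinge (a point): middle of the cover's hinge line (along the case's y), at (100, 0, 65.5) mm in the case. The cover is a panel 200 mm long from the hinge to its free edge and 270 mm wide. Its outer face, 8 mm from the hinge line's plane, looks up when shut (73.5 mm above the table; the low ribs on it reach 1.5 mm higher) and to the case's +x when upright.
- cover_edge (a point): middle of the cover's free edge, on its outer face, 200 mm from the hinge line.
- cover_skin: the cover's outer panel, 200 x 270 x 6 mm, the side to push. Origin on the hinge line; it turns with the cover.
- cover_liner: the inner lining of the cover, 160 x 230 x 4 mm, 20 mm in from its edges. Origin on the hinge line; it turns with the cover. Skin and liner pressed between the fingers together count as pinching the cover.
- socket_a_center (a point): a loose steel socket, 28 mm across and 32 mm high, standing in the tray on a 13 mm high insert near the cover's hinge. Leave it in the tray. This point is its centre, half-way up.
- socket_b_center (a point): a loose steel socket, 22 mm across and 30 mm high, standing in the tray on a 13 mm high insert near the cover's hinge. Leave it in the tray. This point is its centre, half-way up.
- socket_c_center (a point): a loose steel socket, 32 mm across and 34 mm high, standing in the tray on a 13 mm high insert near the cover's hinge. Leave it in the tray. This point is its centre, half-way up.
- wrench: a steel wrench, 190 mm long, lying on the table beside the case. Leave it alone. Origin on its underside.
- handwheel: a dark iron wheel, 124 mm across, 30 mm high, lying flat near one end of the case. Leave it alone. Origin: centre of its underside.
- gear: a dark steel gear, 90 mm across, 30 mm high at the hub, lying flat on the table. Leave it alone. Origin: centre of its underside.
- hammer: a hammer, 280 mm long, lying on the table. Leave it alone. Origin on its underside.
- timber: a bar of squared timber, 220 x 45 x 45 mm, lying on the table. Leave it alone. Origin: centre of its underside.

How it is judged:
On the way, in this order (a step that is already met when the one before it is completed fails the run):
1. the flap is folded down flat while the cover is still well open (value of joint flap below 0.06 rad and value of joint cover above 0.7 rad), for 0.2 s.
2. the cover is shut over the folded flap (value of joint cover below 0.035 rad and value of joint flap below 0.06 rad), for 0.2 s.
At the end, for the whole second after the job is handed in: The flap lies within 0.06 rad of flat and the cover within 0.035 rad (7 mm at its free edge) of shut; the case stands within 25 mm of where it began, the sockets are in the tray, and the wrench, handwheel, gear, hammer and timber are within 50 mm of where they were (all of step 2 and distance of case from where it was at the start of the episode below 0.025 m and linear speed of case below 0.02 m/s and height (world z) of each of socket_a_center, socket_b_center, socket_c_center below 0.065 m and distance of each of wrench, handwheel, gear, hammer, timber from where it was at the start of the episode below 0.05 m); the robot touches nothing.
It fails at once if the flap or the cover is pinched between the fingers ((contact force between the fingers and flap_plate above 2 N and contact force between the fingers and flap_strip above 2 N) or (contact force between the fingers and cover_skin above 2 N and contact force between the fingers and cover_liner above 2 N)).
It fails at once if the case is lifted, tipped or shoved along (more than 25 mm) (distance of case from where it was at the start of the episode above 0.025 m or angle between case's own z axis and vertical above 0.15 rad).
It fails at once if the cover is slammed (faster than 5 rad/s) (velocity of joint cover below -5 rad/s).
It fails at once if a socket is lifted out of the tray (height (world z) of any of socket_a_center, socket_b_center, socket_c_center above 0.075 m).
It fails at once if a thing lying around the case is moved or lifted by more than 50 mm (distance of any of wrench, handwheel, gear, hammer, timber from where it was at the start of the episode above 0.05 m).
It also fails if it takes over 54 s, if anything falls off the work surface, if the arm or the gripper's body presses on something with over 40 N, if the wrist force passes 120 N, or if a joint passes its speed limit or range.

### The arm

A 7-joint arm with a two-finger parallel gripper is mounted at the origin on the work surface. World frame = base frame: x ahead of the robot, y to its left, z up, the work surface at z = 0. Lengths are in m, angles in rad, forces in N, time in s.
With the tool pointing down it reaches from about 0.425 to 0.925 m from the base axis. Payload 6.8 kg.
Tool frame: the origin (TCP) lies midway between the tips of the shut fingers; the grasp point (between the pads) lies 19 mm behind it; z points along the fingers, y is the direction in which the jaws open and shut (so a half turn about z gives the same grasp; the last joint's range is limited). The gripper opens to 85 mm and grips with 20 to 120 N. Pads are 22 mm wide; open, the fingers measure 114 mm over their backs; the gripper's body (76 mm by 85 mm) begins 54 mm behind the grasp point. The pads swing forward as they close: fully open they stand 13 mm farther back than shut.
Start: joints at [1.162, 0.477, 0.022, 1.555, -0.011, 1.109, -0.083], TCP at [0.2, -0.645, 0.231] pointing down, gripper open.
Joint ranges: [-2.96, 2.96], [-0.34, 2.1], [-1.41, 1.46], [0.24, 2.44], [-1.37, 4.51], [0.17, 1.92], [-2.96, 2.96]. Speed limits (rad/s): [2.39, 2.39, 3.14, 3.14, 3.14, 3.14, 3.14].

### API

Orientations are given as a unit quaternion [w, x, y, z].
In Python, from station import bot gives the robot as it stands.
- The arm moves only by the shell command python3 -m jog 'ROWS' [FORCE]. ROWS is JSON, a list of rows, each a list of 3 entries, a list of its own where there are three numbers: the shift along the tool's x, y, z in mm, then the turn, a rotation vector about the tool's x, y, z in degrees, then the closure, from -1 (fully open) to 1 (shut). A call has 1 to 12 rows; each row shifts and turns the commanded pose from where the row before left it, along the tool's axes as they then stand; what a row does not reach is not made up. A row lasts 1/8 s, in which the tool goes at most 62.5 mm and 10.7 degrees, less where a joint would pass 70% of its speed; a pose out of reach is approached as far as the arm can. A call is refused whole if a number of a shift passes 62.5 or a number of a turn 10.7, either way. A call with a gripper value outside its range is refused whole. The fingers move at their own pace and stop on an object; FORCE is the grip in N (left out, the last holds). Time passes only in rows, so rows that do not move let the fingers close. It gives the time, the measured TCP pose, the force and the opening at its end, in the units of the state.
- bot.get_obs(): the state, without advancing time (a new reading comes with each control period).
- bot.read_camera(name): name is "scene" or "top" or "wrist"; returns (picture, depth): 384x512x3 uint8, red, green, blue; 384x512 float32, m along the optical axis (not along the pixel's ray), 0 where there is no reading.
- bot.camera_info(name): a dict with "fx", "fy", "cx", "cy" (pixels), "k1" (the pictures are not rectified: a ray, as slopes to the right and down, at radius r is drawn at 1 + k1 r^2 times it, then the intrinsics apply), "world_from_camera" (4x4, takes a point from camera to world coordinates); the wrist camera has in their place "mount" (4x4, takes a point from camera to tool coordinates, whose origin is the TCP and whose axes are the flange's). Camera axes: x right, y up, looking along -z (the intrinsics and any distortion apply to the point x, -y, -z); pixel columns grow to the right and rows downward; lengths in m; the calibration is good to about 2 mm. A picture is of the moment at which its call begins: read the wrist's pose just before it. camera_info takes no time and is no camera call.
- bot.hand_in(): hands the job in, once; it reports no verdict.
Trained networks look in the newest picture that a camera, given by its name, has taken for a name from the list of things; names that differ only in an ending like _2 or _b are one class to them, and where a whole thing is asked for, a point or a joint stands for the part that bears it (a point fixed in the world has none). Each returns a list of dicts, best first, with "score" (0 to 1); they miss things now and then, are a little off and sometimes report something else, mostly with a low value. They report only what shows in the picture. A call takes as long as a camera call.
- bot.find_in(camera, thing): "xy" ([column, row] as shares, 0 to 1, of the picture: columns of its width, rows of its height, amid what is visible of it).
- bot.cut_out(camera, thing): "pixels" (384x512 bool, what is visible of it) and "xy" ([column, row] as shares, 0 to 1, of the picture: columns of its width, rows of its height, amid what is visible of it).
- bot.landmark_of(camera, thing): "xy" ([column, row] as shares, 0 to 1, of the picture: columns of its width, rows of its height: a listed point, or the origin of a listed thing).
The state is a dict: "t": time; "q": joint angles; "joint_vel": joint speeds; "joint_torque": joint torques, N m; "eef_pos": TCP position; "tool_rot": TCP orientation; "contact_force": force on the tool from outside, world axes, zero at the start; "torque": the same for the moment, N m; "gripper_width": opening from 0.0 (shut) to 1.0 (fully open).
Only numpy, scipy, OpenCV 4.12 (cv2) and the standard library are available. Lean on these libraries where they do the work, as an engineer would, in place of code of your own. Each camera call takes 0.05 s, during which the arm holds its last target.

## Working session

There is one attempt and no reset: what is moved stays moved. The work goes in short steps, Python scripts to look and compute and a shell command to move; the robot and the scene stay as the last step left them, time stands still between calls to the robot, and variables do not carry over. Pictures are saved under pics/ and viewed, and the job is handed in when it is done.

```bash
ls; mkdir -p pics; cat > h.py <<'E'
import numpy as np,cv2
from station import bot
from scipy.spatial.transform import Rotation as R
def Rq(q): return R.from_quat([q[1],q[2],q[3],q[0]])
def wfc(name,obs=None):
    i=bot.camera_info(name)
    if 'world_from_camera' in i: return i,np.array(i['world_from_camera'])
    o=obs or bot.get_obs(); T=np.eye(4);T[:3,:3]=Rq(o['tool_rot']).as_matrix();T[:3,3]=o['eef_pos']
    return i,T@np.array(i['mount'])
def cloud(name,d,obs=None):
    i,T=wfc(name,obs)
    K=np.array([[i['fx'],0,i['cx']],[0,i['fy'],i['cy']],[0,0,1.]])
    v,u=np.mgrid[0:384,0:512]
    p=np.stack([u,v],-1).reshape(-1,1,2).astype(float)
    r=cv2.undistortPoints(p,K,np.array([i['k1'],0,0,0.])).reshape(384,512,2)
    P=np.stack([r[...,0]*d,-r[...,1]*d,-d],-1)
    return P@T[:3,:3].T+T[:3,3]
E
python3 - <<'E'
from h import *
o=bot.get_obs();print(o)
for n in ['scene','top']:
    p,d=bot.read_camera(n);np.savez(f'{n}.npz',p=p,d=d,P=cloud(n,d))
    cv2.imwrite(f'pics/{n}0.png',cv2.cvtColor(p,cv2.COLOR_RGB2BGR))
    for t in ['case','flap_hinge','flap_edge','cover_hinge','cover_edge','handwheel','wrench','gear','hammer','timber']:
        r=bot.landmark_of(n,t)
        for x in r[:1]:
            c,rw=x['xy'];u,v=int(c*512),int(rw*384);print(n,t,round(x['score'],2),u,v,cloud(n,d)[min(v,383),min(u,511)].round(3))
E
```

```text
pics
{'t': 0.0, 'q': array([ 1.16189073,  0.4778108 ,  0.02233336,  1.55648569, -0.01148373,
        1.1093314 , -0.08309933]), 'joint_vel': array([-5.07178148e-05,  9.59168335e-04,  1.19833579e-03,  1.08470042e-03,
        5.59705284e-04, -1.89534419e-03, -6.34124410e-04]), 'joint_torque': array([-2.54479355e-04, -5.96447539e+01,  1.60733432e+00, -2.81192619e+01,
        1.23047177e-02,  9.25613655e-03, -2.86216823e-05]), 'eef_pos': array([ 0.19979364, -0.64410271,  0.230304  ]), 'tool_rot': array([-9.28076563e-04,  9.88707744e-01,  1.49853552e-01, -2.18841638e-04]), 'contact_force': array([-0.29185954,  0.63358353, -0.64292413]), 'torque': array([ 0.00690262, -0.00044647, -0.04918792]), 'gripper_width': 1.0001132165248994}
scene case 0.86 264 221 [0.553 0.006 0.011]
scene flap_hinge 0.9 244 223 [ 0.645 -0.019  0.065]
scene flap_edge 0.87 248 196 [ 0.465 -0.095  0.013]
scene cover_hinge 0.83 288 196 [0.465 0.048 0.064]
scene cover_edge 0.65 301 137 [ 0.027 -0.071  0.021]
scene handwheel 0.97 313 261 [0.659 0.209 0.022]
scene wrench 0.83 227 253 [ 0.725 -0.034  0.005]
scene gear 0.9 409 228 [0.39  0.438 0.021]
scene hammer 0.7 141 163 [ 0.475 -0.538  0.019]
scene timber 0.81 400 272 [0.614 0.448 0.044]
top case 0.58 242 188 [0.547 0.015 0.008]
top flap_hinge 0.57 253 168 [ 0.603 -0.026  0.073]
top flap_edge 0.51 252 162 [ 0.605 -0.024  0.137]
top cover_hinge 0.58 230 208 [0.431 0.04  0.243]
top cover_edge 0.63 223 208 [0.456 0.074 0.101]
top wrench 0.67 256 144 [ 0.715 -0.037  0.008]
top gear 0.68 120 239 [0.361 0.439 0.031]
top hammer 0.8 401 215 [ 0.441 -0.553  0.02 ]
top timber 0.66 123 179 [0.573 0.437 0.049]
```

```bash
python3 - <<'E'
import cv2,numpy as np
a=cv2.imread('pics/scene0.png')[90:310,100:450];cv2.imwrite('pics/s1.png',cv2.resize(a,None,fx=2.2,fy=2.2))
a=cv2.imread('pics/top0.png')[110:280,100:300];cv2.imwrite('pics/t1.png',cv2.resize(a,None,fx=3.4,fy=3.4))
E
```

```text
(no output)
```

View pics/s1.png

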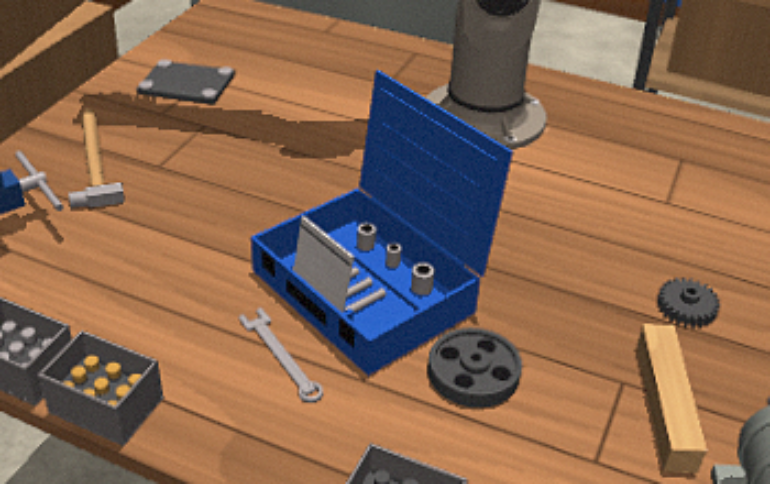

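View pics/t1.png

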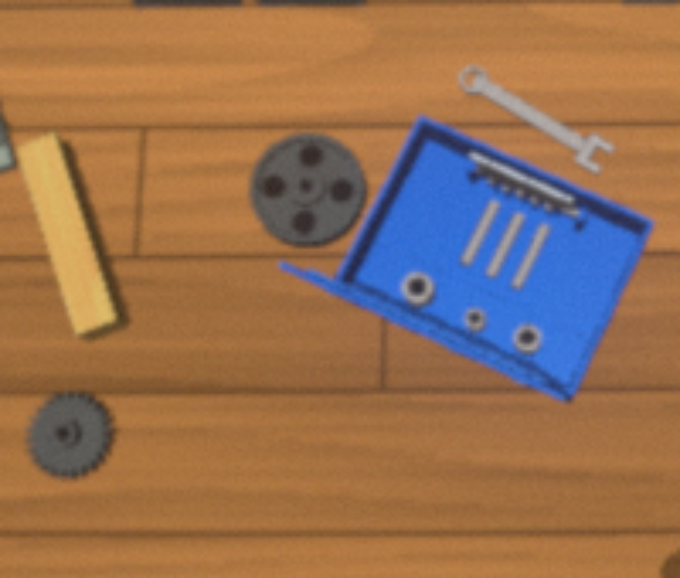

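```bash
python3 - <<'E'
from h import *
for n in ['scene','top']:
    z=np.load(n+'.npz');P=z['P'];p=z['p'].astype(int)
    blue=(p[...,2]>p[...,0]+40)&(p[...,2]>70)
    m=blue&(np.abs(P[...,0]-.54)<.25)&(np.abs(P[...,1]-.01)<.25)&(z['d']>0)
    Q=P[m]
    print(n,len(Q),np.histogram(Q[:,2],bins=np.arange(-.02,.3,.02)))
    rim=Q[(Q[:,2]>.056)&(Q[:,2]<.075)]
    r=cv2.minAreaRect(rim[:,:2].astype(np.float32));print('rim',len(rim),r,rim[:,2].mean());print(cv2.boxPoints(r))
    hi=Q[Q[:,2]>.1]
    for lo in np.arange(.09,.28,.03):
        s=Q[(Q[:,2]>lo)&(Q[:,2]<lo+.03)]
        if len(s)>5: print(lo,len(s),s.mean(0).round(3),s.min(0).round(3),s.max(0).round(3))
    c=hi.mean(0);print('cover normal',c,np.linalg.svd(hi-c,full_matrices=False)[2][2],hi[:,2].max())
    # flap: gray pts
    g=(~blue)&(z['d']>0)&(P[...,2]>.075)&(np.abs(P[...,0]-.6)<.08)&(np.abs(P[...,1]+.02)<.1)
    F=P[g]
    if len(F): c=F.mean(0);print('flap',len(F),c,F.min(0),F.max(0),np.linalg.svd(F-c,full_matrices=False)[2][2])
E
```

```text
scene 7440 (array([   6, 1595,  712,  884,  769,  274,  356,  351,  358,  377,  376,
        383,  398,  456,  145]), array([-0.02,  0.  ,  0.02,  0.04,  0.06,  0.08,  0.1 ,  0.12,  0.14,
        0.16,  0.18,  0.2 ,  0.22,  0.24,  0.26,  0.28]))
rim 856 ((0.544839084148407, 0.004389211535453796), (0.2769218683242798, 0.21044424176216125), 64.30919647216797) 0.06407813591832928
[[ 0.3899937  -0.07476908]
 [ 0.57963485 -0.1659997 ]
 [ 0.6996845   0.0835475 ]
 [ 0.5100433   0.17477812]]
0.09 518 [0.46  0.059 0.106] [ 0.389 -0.071  0.09 ] [0.515 0.173 0.12 ]
0.12 514 [0.457 0.063 0.135] [ 0.388 -0.067  0.12 ] [0.51  0.175 0.15 ]
0.15 572 [0.453 0.062 0.165] [ 0.382 -0.067  0.15 ] [0.505 0.176 0.18 ]
0.18 569 [0.45  0.066 0.196] [ 0.377 -0.065  0.18 ] [0.502 0.177 0.21 ]
0.21 588 [0.446 0.066 0.225] [ 0.378 -0.063  0.21 ] [0.499 0.178 0.24 ]
0.24 601 [0.439 0.066 0.253] [ 0.373 -0.062  0.24 ] [0.493 0.18  0.266]
cover normal [0.44981324 0.06399589 0.18697306] [ 0.89276837 -0.42594228  0.14675764] 0.2663233673173644
flap 465 [ 0.61267425 -0.02499562  0.10653591] [ 0.58011879 -0.07841717  0
[... 278 characters left out ...]
0.16,  0.18,  0.2 ,  0.22,  0.24,  0.26,  0.28]))
rim 359 ((0.5491529107093811, 0.002195581793785095), (0.26996922492980957, 0.20116816461086273), 64.04179382324219) 0.06487545174273592
[[ 0.39963156 -0.07514372]
 [ 0.5805046  -0.16319811]
 [ 0.69867426  0.07953488]
 [ 0.5178012   0.16758928]]
0.18 61 [0.446 0.051 0.199] [ 0.394 -0.051  0.195] [0.489 0.139 0.206]
0.24 290 [0.432 0.054 0.257] [ 0.372 -0.061  0.241] [0.49  0.176 0.269]
cover normal [0.43497161 0.05199569 0.24472402] [-0.81707033  0.41236786 -0.40292533] 0.2687882416282381
flap 155 [ 0.60551183 -0.02678356  0.11091405] [ 0.58236514 -0.07767688  0.07920449] [0.63066586 0.02332105 0.13736942] [-0.90393524  0.42753747  0.01062038]
```

```bash
python3 -m jog '[[[0,0,-25],[0,0,-9.4],1],[[0,0,-25],[0,0,-9.4],1],[[0,0,-25],[0,0,-9.4],1],[[0,0,-25],[0,0,-9.4],1],[[0,0,-25],[0,0,-9.3],1],[[55,10,0],[0,0,0],1],[[55,10,0],[0,0,0],1],[[55,10,0],[0,0,0],1],[[55,10,0],[0,0,0],1],[[55,10,0],[0,0,0],1]]'
cat >> h.py <<'E'
C=np.array([.547,.003]);CX=np.array([-.8996,.437]);CY=np.array([-.437,-.8996])
def st():
    o=bot.get_obs();p=o['eef_pos'];d=p[:2]-C
    print('t',o['t'],'case x,y,z mm',(d@CX*1e3).round(1),(d@CY*1e3).round(1),(p[2]*1e3).round(1),'F case',np.round([o['contact_force'][:2]@CX,o['contact_force'][:2]@CY,o['contact_force'][2]],1),'q',o['q'].round(2),'w',round(o['gripper_width'],2))
    print('tool axes in world',Rq(o['tool_rot']).as_matrix().round(3).tolist())
E
python3 -c "
from h import *
st()"
```

```text
t: 2.35
eef_pos: [0.3658, -0.4175, 0.3566]
tool_rot: [0.0, 0.847, 0.531, 0.0]
contact_force: [0.5, -0.0, 0.3]
gripper_width: 0.006
t 2.35 case x,y,z mm -20.8 457.5 356.6 F case [-0.4 -0.2  0.3] q [ 0.97  0.2  -0.28  1.66  0.06  1.29  0.23] w 0.01
tool axes in world [[0.436, 0.9, 0.0], [0.9, -0.436, -0.001], [-0.0, 0.001, -1.0]]
```

```bash
python3 -m jog '[[[55,13,0],[0,0,0],1],[[55,13,0],[0,0,0],1],[[55,13,0],[0,0,0],1],[[55,13,0],[0,0,0],1],[[55,13,0],[0,0,0],1],[[55,13,0],[0,0,0],1],[[55,10,0],[0,0,0],1],[[55,2,0],[0,0,0],1],[[0,0,0],[0,0,0],1],[[0,0,0],[0,0,0],1]]'
python3 - <<'E'
from h import *
st()
o=bot.get_obs();p,d=bot.read_camera('wrist');np.savez('w.npz',p=p,d=d,P=cloud('wrist',d,o))
cv2.imwrite('pics/w1.png',cv2.cvtColor(p,cv2.COLOR_RGB2BGR))
P=cloud('wrist',d,o)
F=P.reshape(-1,3);ok=(d.reshape(-1)>0)
D=np.c_[(F[:,:2]-C)@CX,(F[:,:2]-C)@CY,F[:,2]][ok]
f=D[(D[:,2]>.09)&(D[:,2]<.145)&(D[:,0]<-.03)&(abs(D[:,1])<.08)]
print(len(f));
if len(f): print(f.min(0),f.max(0),f.mean(0))
rim=D[(D[:,2]>.06)&(D[:,2]<.07)]
if len(rim): print(rim.min(0),rim.max(0))
E
```

```text
t: 3.6
eef_pos: [0.6378, -0.063, 0.3561]
tool_rot: [0.0, 0.847, 0.531, -0.0]
contact_force: [0.0, -0.7, -0.4]
gripper_width: 0.0
t 3.6 case x,y,z mm -110.5 19.7 356.1 F case [-0.3  0.6 -0.4] q [ 0.36  0.38 -0.5   1.45  0.18  1.36 -0.6 ] w 0.0
tool axes in world [[0.436, 0.9, -0.0], [0.9, -0.436, -0.001], [-0.001, -0.0, -1.0]]
1279
[-0.07486935 -0.05380424  0.09001392] [-0.06235745  0.05535444  0.13679893] [-0.0689325  -0.00179236  0.11927796]
[-0.51562702 -0.13490343  0.06000383] [0.10375348 0.22662944 0.0699988 ]
```

View pics/w1.png

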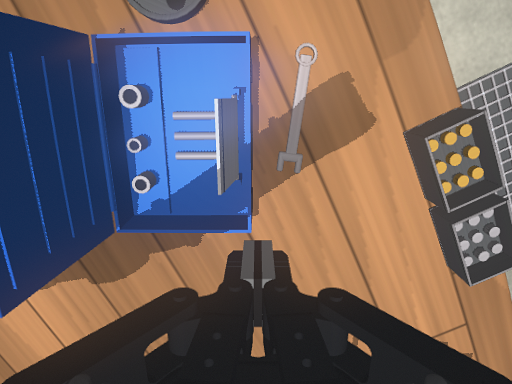

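```bash
python3 -m jog '[[[20,0,30],[0,0,0],1],[[0,0,50],[0,0,0],1],[[0,0,50],[0,0,0],1],[[0,0,50],[0,0,0],1],[[0,0,40],[0,0,0],1],[[0,0,18],[0,0,0],1],[[0,-6,0],[0,0,0],1],[[0,-6,0],[0,0,0],1],[[0,-6,0],[0,0,0],1]]'
python3 -c "
from h import *
st()"
```

```text
t: 4.78
eef_pos: [0.6311, -0.0362, 0.1202]
tool_rot: [0.001, 0.847, 0.531, 0.001]
contact_force: [0.4, -0.6, 0.8]
gripper_width: 0.004
t 4.775 case x,y,z mm -92.8 -1.5 120.2 F case [-0.6  0.4  0.8] q [ 0.29  0.57 -0.46  1.74  0.31  0.91 -0.75] w 0.0
tool axes in world [[0.436, 0.9, 0.003], [0.9, -0.436, -0.0], [0.001, 0.003, -1.0]]
```

```bash
python3 -m jog '[[[0,-8,2],[0,0,0],1],[[0,-8,2],[0,0,0],1],[[0,-9,3],[0,0,0],1],[[0,-9,3],[0,0,0],1],[[0,-8,5],[0,0,0],1],[[0,-8,5],[0,0,0],1],[[0,-6,7],[0,0,0],1],[[0,-6,7],[0,0,0],1],[[0,-4,8],[0,0,0],1],[[0,-4,8],[0,0,0],1],[[0,0,0],[0,0,0],1]]'
python3 -c "
from h import *
st()"
```

```text
t: 6.15
eef_pos: [0.5666, -0.006, 0.0674]
tool_rot: [-0.0, 0.847, 0.531, -0.001]
contact_force: [0.6, -0.2, 0.6]
gripper_width: 0.004
t 6.15 case x,y,z mm -21.6 -0.5 67.4 F case [-0.7 -0.1  0.6] q [ 0.25  0.55 -0.45  1.92  0.34  0.75 -0.85] w 0.0
tool axes in world [[0.436, 0.9, -0.002], [0.9, -0.436, -0.0], [-0.001, -0.002, -1.0]]
```

```bash
python3 -m jog '[[[0,-1,7],[0,0,0],1],[[0,0,7],[0,0,0],1],[[0,0,4],[0,0,0],1],[[0,0,2],[0,0,0],1],[[0,0,0],[0,0,0],1]]'
python3 -c "
from h import *
st()"
```

```text
t: 6.78
eef_pos: [0.5664, -0.0056, 0.0489]
tool_rot: [0.0, 0.847, 0.531, -0.0]
contact_force: [-3.1, 0.2, 8.5]
gripper_width: -0.004
t 6.775 case x,y,z mm -21.2 -0.8 48.9 F case [2.8 1.2 8.5] q [ 0.24  0.58 -0.44  1.93  0.36  0.71 -0.87] w -0.0
tool axes in world [[0.436, 0.9, -0.0], [0.9, -0.436, -0.001], [-0.001, -0.0, -1.0]]
```

```bash
python3 -m jog '[[[0,0,1],[0,0,0],1],[[0,0,0],[0,0,0],1],[[0,0,-30],[0,0,0],1],[[0,0,-50],[0,0,0],1],[[0,0,-60],[0,0,0],1],[[0,0,-60],[0,0,0],1],[[0,0,-60],[0,0,0],1],[[0,0,-45],[0,0,0],1],[[0,0,0],[0,0,0],1],[[0,0,0],[0,0,0],1]]'
python3 - <<'E'
from h import *
st()
def ana(n,o):
    p,d=bot.read_camera(n);cv2.imwrite(f'pics/{n}2.png',cv2.cvtColor(p,cv2.COLOR_RGB2BGR))
    P=cloud(n,d,o);F=P[d>0];col=p[d>0].astype(int)
    D=np.c_[(F[:,:2]-C)@CX,(F[:,:2]-C)@CY,F[:,2]]*1e3
    f=D[(abs(D[:,1])<50)&(D[:,0]>-74)&(D[:,0]<8)&(D[:,2]<90)]
    if len(f)>30:
        A=np.c_[f[:,:2],np.ones(len(f))];c=np.linalg.lstsq(A,f[:,2],rcond=None)[0]
        print(n,'flap',len(f),f.mean(0).round(1),c,f[:,2].max())
    c=D[(D[:,2]>100)&(D[:,2]<280)&(D[:,0]>80)&(D[:,0]<170)&(abs(D[:,1])<140)]
    if len(c)>30:
        k=np.polyfit(c[:,2],c[:,0],1);print(n,'cover x(z)',k,'at 266',np.polyval(k,266),c.max(0),c[:,1].min())
    r=D[(abs(D[:,2]-65)<4)&(abs(D[:,0])<125)&(abs(D[:,1])<150)];print('rim',r.min(0),r.max(0))
for n in ['wrist','scene','top']: ana(n,bot.get_obs())
E
```

```text
t: 8.02
eef_pos: [0.5662, -0.0058, 0.3516]
tool_rot: [-0.0, 0.847, 0.531, -0.0]
contact_force: [0.1, -1.3, -0.9]
gripper_width: 0.001
t 8.025 case x,y,z mm -21.1 -0.4 351.6 F case [-0.7  1.1 -0.9] q [ 0.35  0.25 -0.55  1.63  0.14  1.3  -0.67] w 0.0
tool axes in world [[0.437, 0.9, -0.001], [0.9, -0.437, -0.0], [-0.001, -0.001, -1.0]]
wrist flap 4155 [-33.   -1.8  49.6] [8.05009648e-04 1.41802083e-04 4.96216139e+01] 52.45932958633331
wrist cover x(z) [ 0.15964299 83.87134103] at 266 126.33637605332422 [133.07515815 136.05643005 266.00730898] -134.52759293460858
rim [-102.32636972 -135.15772001   61.01671021] [103.0931626  135.84152785  68.99930782]
scene flap 1038 [ -32.7   -4.8 -243.2] [   1.02232839   -0.84007418 -213.77944437] 54.40399263067641
scene cover x(z) [ 0.14722639 86.55889328] at 266 125.72111256482765 [134.09033007 137.28406466 266.51214537] -137.60307928965608
rim [-104.24751436 -138.46461306   61.00721614] [106.59627041 137.04086852  68.96287247]
top cover x(z) [ 0.19014908 77.15534269] at 266 127.73499770306006 [131.78174652  59.10247595 267.63188551] -133.91634141084202
rim [-100.74351058 -136.20590057   61.04155809] [ 95.2537415  133.57533755  68.99238562]
```

View pics/wrist2.png

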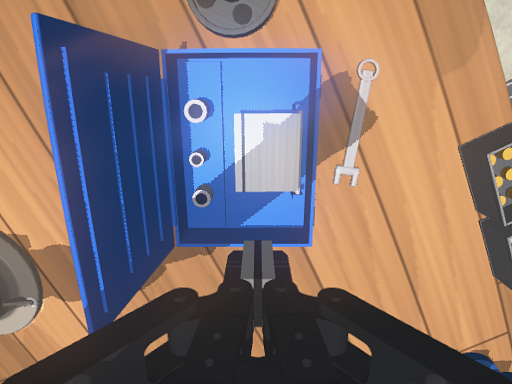

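View pics/scene2.png

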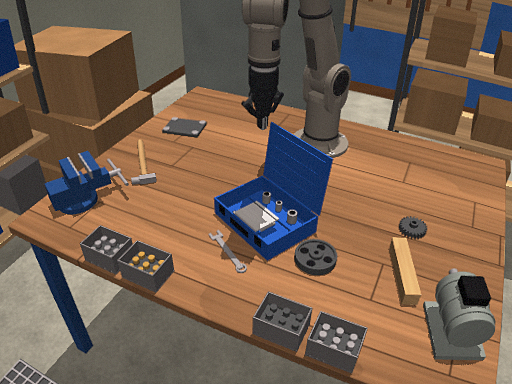

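```bash
python3 -m jog '[[[20,-40,0],[0,0,0],1],[[20,-40,0],[0,0,0],1],[[20,-40,0],[0,0,0],1],[[10,-40,0],[0,0,0],1],[[0,-24,0],[0,0,0],1],[[0,0,0],[0,0,0],1],[[0,0,0],[0,0,0],1]]'
python3 - <<'E'
from h import *
st()
E
```

```text
t: 9.05
eef_pos: [0.4323, 0.1364, 0.3521]
tool_rot: [0.0, 0.848, 0.53, -0.0]
contact_force: [-0.2, 0.1, 0.7]
gripper_width: 0.0
t 9.05 case x,y,z mm 161.4 -69.9 352.1 F case [0.2 0.  0.7] q [ 0.22  0.04 -0.67  1.86  0.03  1.25 -0.92] w 0.0
tool axes in world [[0.438, 0.899, 0.0], [0.899, -0.438, -0.0], [-0.0, 0.0, -1.0]]
```

```bash
python3 -m jog '[[[0,0,40],[0,0,0],1],[[0,0,40],[0,0,0],1],[[0,0,30],[0,0,0],1],[[0,0,15],[0,0,0],1],[[0,0,0],[0,0,0],1],[[0,0,0],[0,0,0],1]]'
python3 - <<'E'
from h import *
st()
p,d=bot.read_camera('scene')
cv2.imwrite('pics/s3.png',cv2.resize(cv2.cvtColor(p,cv2.COLOR_RGB2BGR)[60:260,180:380],None,fx=3,fy=3))
E
```

```text
t: 9.8
eef_pos: [0.4325, 0.1378, 0.2284]
tool_rot: [0.0, 0.848, 0.531, 0.001]
contact_force: [0.4, -1.0, 1.3]
gripper_width: 0.004
t 9.8 case x,y,z mm 161.9 -71.3 228.4 F case [-0.8  0.7  1.3] q [ 0.18  0.17 -0.68  2.03  0.13  0.98 -1.02] w 0.0
tool axes in world [[0.437, 0.9, 0.002], [0.9, -0.437, 0.001], [0.001, 0.001, -1.0]]
```

View pics/s3.png

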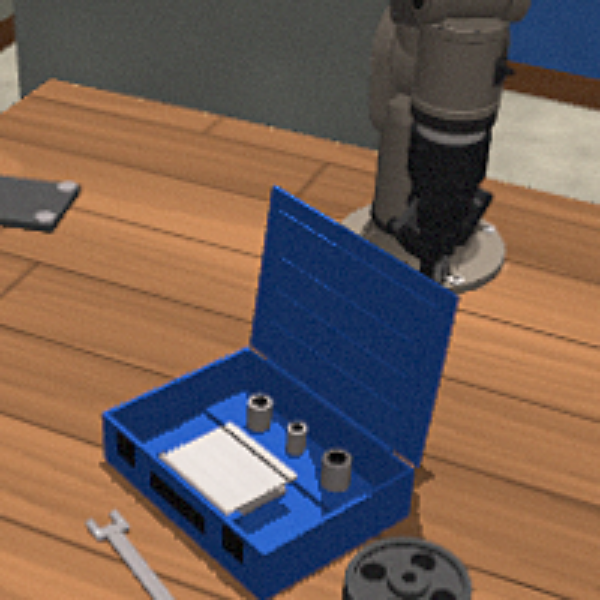

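```bash
python3 -m jog '[[[0,10,0],[0,0,0],1],[[0,10,0],[0,0,0],1],[[0,10,0],[0,0,0],1],[[0,10,0],[0,0,0],1],[[0,10,0],[0,0,0],1],[[0,10,0],[0,0,0],1]]'
python3 - <<'E'
from h import *
st()
E
python3 -m jog '[[[0,10,0],[0,0,0],1],[[0,11,0],[0,0,0],1],[[0,10,2],[0,0,0],1],[[0,10,3],[0,0,0],1],[[0,10,4],[0,0,0],1],[[0,10,4],[0,0,0],1]]'
python3 - <<'E'
from h import *
st()
p,d=bot.read_camera('scene')
cv2.imwrite('pics/s4.png',cv2.resize(cv2.cvtColor(p,cv2.COLOR_RGB2BGR)[60:260,180:380],None,fx=3,fy=3))
E
```

```text
t: 10.6
eef_pos: [0.4862, 0.1114, 0.2273]
tool_rot: [-0.0, 0.847, 0.531, 0.0]
contact_force: [-1.4, 0.9, 1.4]
gripper_width: -0.001
t 10.6 case x,y,z mm 102.1 -70.9 227.3 F case [ 1.6 -0.2  1.4] q [ 0.2   0.25 -0.64  1.94  0.18  1.01 -0.97] w -0.0
tool axes in world [[0.436, 0.9, 0.0], [0.9, -0.436, 0.0], [0.0, -0.0, -1.0]]
t: 11.35
eef_pos: [0.5413, 0.0842, 0.2142]
tool_rot: [0.0, 0.848, 0.531, 0.0]
contact_force: [-1.3, -0.2, 1.3]
gripper_width: -0.004
t 11.35 case x,y,z mm 40.6 -70.6 214.2 F case [1.1 0.7 1.3] q [ 0.22  0.35 -0.6   1.85  0.23  1.01 -0.93] w -0.0
tool axes in world [[0.437, 0.9, 0.001], [0.9, -0.437, -0.0], [-0.0, 0.001, -1.0]]
```

View pics/s4.png

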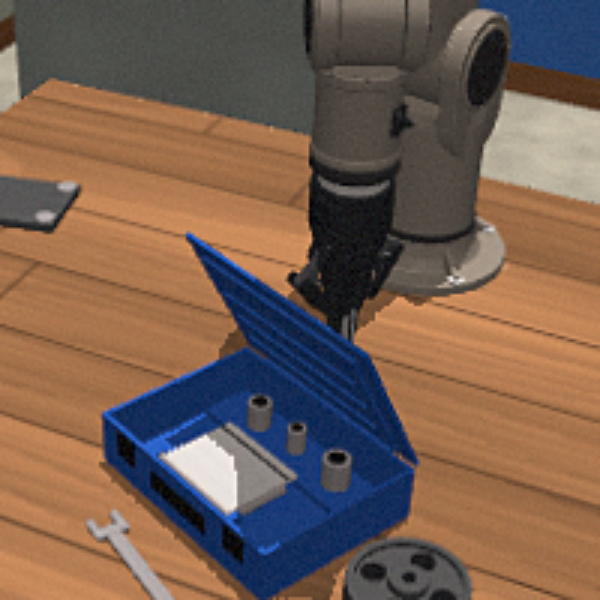

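```bash
python3 -m jog '[[[0,10,5],[0,0,0],1],[[0,9,6],[0,0,0],1],[[0,9,6],[0,0,0],1],[[0,8,7],[0,0,0],1],[[0,7,8],[0,0,0],1],[[0,7,8],[0,0,0],1],[[0,7,8],[0,0,0],1],[[0,7,9],[0,0,0],1],[[0,5,10],[0,0,0],1],[[0,5,10],[0,0,0],1],[[0,5,10],[0,0,0],1],[[0,4,10],[0,0,0],1]]'
python3 - <<'E'
from h import *
st()
p,d=bot.read_camera('scene')
cv2.imwrite('pics/s5.png',cv2.resize(cv2.cvtColor(p,cv2.COLOR_RGB2BGR)[60:260,180:380],None,fx=3,fy=3))
E
```

```text
t: 12.9
eef_pos: [0.6151, 0.0485, 0.1165]
tool_rot: [-0.0, 0.847, 0.531, -0.0]
contact_force: [-0.8, -0.3, 1.9]
gripper_width: 0.001
t 12.9 case x,y,z mm -41.4 -70.8 116.5 F case [0.6 0.6 1.9] q [ 0.2   0.56 -0.52  1.77  0.34  0.9  -0.92] w 0.0
tool axes in world [[0.436, 0.9, -0.0], [0.9, -0.436, -0.0], [-0.0, -0.0, -1.0]]
```

View pics/s5.png

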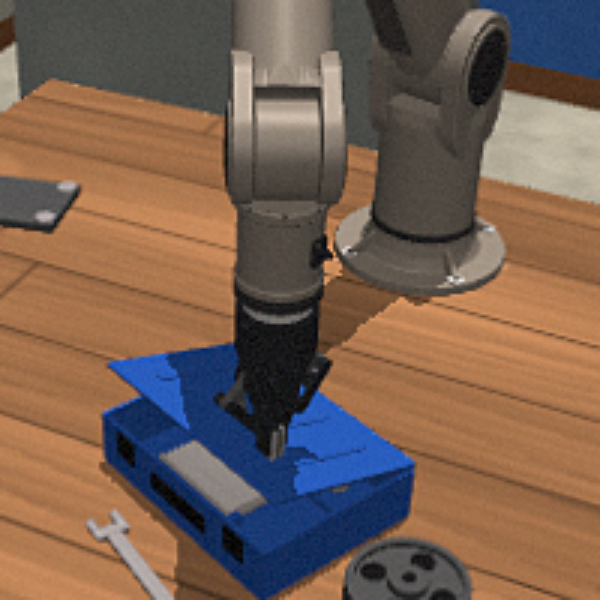

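```bash
python3 -m jog '[[[0,3,9],[0,0,0],1],[[0,2,9],[0,0,0],1],[[0,1,8],[0,0,0],1],[[0,0,6],[0,0,0],1],[[0,0,5],[0,0,0],1],[[0,0,4],[0,0,0],1],[[0,0,2],[0,0,0],1],[[0,0,1],[0,0,0],1],[[0,0,0],[0,0,0],1],[[0,0,0],[0,0,0],1]]'
python3 - <<'E'
from h import *
st()
E
```

```text
t: 14.2
eef_pos: [0.6205, 0.0461, 0.0736]
tool_rot: [0.0, 0.847, 0.531, 0.0]
contact_force: [-0.7, -0.4, 4.2]
gripper_width: 0.004
t 14.2 case x,y,z mm -47.3 -70.9 73.6 F case [0.4 0.6 4.2] q [ 0.19  0.62 -0.49  1.78  0.38  0.83 -0.94] w 0.0
tool axes in world [[0.436, 0.9, 0.0], [0.9, -0.436, -0.0], [-0.0, 0.0, -1.0]]
```

```bash
python3 -m jog '[[[0,0,1],[0,0,0],1],[[0,0,1],[0,0,0],1],[[0,0,1],[0,0,0],1],[[0,0,0],[0,0,0],1],[[0,0,0],[0,0,0],1]]'
python3 - <<'E'
from h import *
st()
E
```

```text
t: 14.82
eef_pos: [0.6206, 0.0461, 0.0732]
tool_rot: [0.001, 0.847, 0.531, -0.0]
contact_force: [-8.2, -2.4, 26.0]
gripper_width: -0.003
t 14.825 case x,y,z mm -47.4 -70.9 73.2 F case [ 6.3  5.8 26. ] q [ 0.18  0.62 -0.49  1.78  0.38  0.83 -0.94] w -0.0
tool axes in world [[0.436, 0.9, 0.001], [0.9, -0.436, -0.001], [-0.001, 0.001, -1.0]]
```

Firmly seated. Lifting clear and checking.

```bash
python3 -m jog '[[[0,0,-3],[0,0,0],1],[[0,0,-20],[0,0,0],1],[[0,0,-50],[0,0,0],1],[[0,0,-60],[0,0,0],1],[[0,0,-60],[0,0,0],1],[[0,0,-60],[0,0,0],1],[[0,0,-30],[0,0,0],1],[[-60,0,0],[0,0,0],1],[[0,0,0],[0,0,0],1],[[0,0,0],[0,0,0],1]]'
python3 - <<'E'
from h import *
st()
for n in ['wrist','scene']:
    o=bot.get_obs();p,d=bot.read_camera(n);cv2.imwrite(f'pics/{n}6.png',cv2.cvtColor(p,cv2.COLOR_RGB2BGR))
    P=cloud(n,d,o);F=P[d>0]
    D=np.c_[(F[:,:2]-C)@CX,(F[:,:2]-C)@CY,F[:,2]]*1e3
    f=D[(abs(D[:,1])<130)&(abs(D[:,0])<95)&(D[:,2]>50)&(D[:,2]<120)]
    A=np.c_[f[:,:2],np.ones(len(f))];c=np.linalg.lstsq(A,f[:,2],rcond=None)[0]
    print(n,'cover',len(f),f.mean(0).round(1),c.round(4))
    r=cv2.minAreaRect(((F[(np.abs(D[:,2]-73)<5)&(abs(D[:,0])<125)&(abs(D[:,1])<150)])[:,:2]*1e3).astype(np.float32));print(r)
E
```

```text
t: 16.08
eef_pos: [0.5941, -0.0078, 0.3538]
tool_rot: [-0.0, 0.848, 0.531, 0.0]
contact_force: [0.6, 0.5, 0.4]
gripper_width: 0.002
t 16.075 case x,y,z mm -47.1 -10.9 353.8 F case [-0.3 -0.8  0.4] q [ 0.35  0.31 -0.57  1.56  0.17  1.32 -0.69] w 0.0
tool axes in world [[0.437, 0.9, 0.0], [0.9, -0.437, 0.0], [0.001, 0.0, -1.0]]
wrist cover 26627 [  0.3 -12.9  74.2] [-6.00000e-04 -9.00000e-04  7.42134e+01]
((545.8530883789062, 3.4940338134765625), (269.56304931640625, 204.27732849121094), 64.08252716064453)
scene cover 3286 [-3.3 -7.5 73.3] [ 7.00000e-04 -9.00000e-04  7.33362e+01]
((548.9894409179688, 3.2382049560546875), (273.472900390625, 203.19927978515625), 64.49604797363281)
```

View pics/scene6.png

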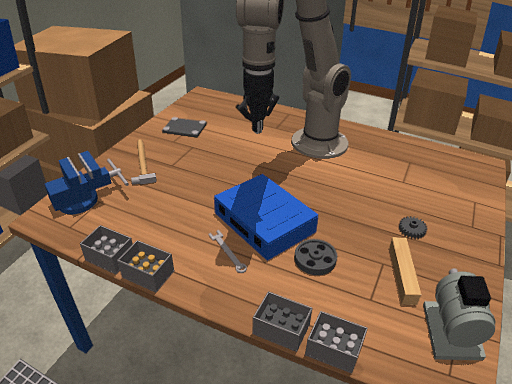

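The picture shows the cover shut (case centred near pixel 265,215), with the wrench, handwheel and other things where they were and the hand clear.

```bash
python3 -c "
from station import bot
print(bot.hand_in())"
```

```text
the job is handed in; nothing more can be done
None
```

The socket case is closed: I pushed the bit flap flat first, then swung the cover shut over it. I used only the shut fingertips and the outside of the fingers. The job was handed in after about 16 s, and `hand_in` reports no verdict.

- **Flap:** before I touched the cover, the wrist camera measured the flap at 49.6 mm with no tilt (49 mm expected). It is hidden now and could not be checked again.
- **Cover:** its outer face lies level at 73.3 to 74.2 mm (73.5 mm expected), with a tilt under 0.001 rad. I confirmed it was seated with a final press that read about 26 N.
- **Case:** its centre is within about 2 mm of where it started, which is the limit of the measurement.
- **Things around it:** the wrench, handwheel, gear, hammer and timber look unmoved in the last scene picture. I judged this by eye and did not measure each one. The sockets were standing in the tray when last visible.
- **Hand:** it is about 280 mm above the cover and touching nothing.

One reading was wrong: the scene camera's check of the flap gave a meaningless height (about -240 mm), so I relied on the wrist camera, and the picture agreed with it. No check of the cover or case failed or disagreed.

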